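# Clip the tap sample board to its counter anchor

## Robot

A 6-joint arm with a two-finger parallel gripper is mounted at the origin on the work surface. World frame = base frame: x ahead of the robot, y to its left, z up, the work surface at z = 0. Lengths are in m, angles in rad, forces in N, time in s.
With the tool pointing down it reaches from about 0.25 to 0.8 m from the base axis. Payload 3.9 kg.
Tool frame: the origin (TCP) lies on the centre line of the jaws, within the pads' length; the fingertips stand robot.tips_ahead ahead of it and the grasp point (between the pads) is the TCP (robot.tips_ahead is the distance from the TCP to the fingertips, in m); z points along the fingers, y is the line along which they close (so a half turn about z gives the same grasp; the last joint's range is limited). The gripper opens to 85 mm and grips with 20 to 120 N. Pads are 22 mm wide; open, the fingers measure 114 mm over their backs; the gripper's body (76 mm by 85 mm) begins 54 mm behind the grasp point. The pads swing forward as they close: fully open they stand 13 mm farther back than shut.
Start: joints at [1.22, 0.26, -0.138, 1.173, 0, 1.571], TCP at [0.18, 0.493, 0.218] pointing down, gripper open.
Joint ranges: [-2.78, 2.78], [-0.83, 1.72], [-1.28, 1.37], [-1.9, 2.12], [-1.57, 1.48], [-3.14, 3.14]. Speed limits (rad/s): [2.57, 2.57, 3.14, 3.14, 3.14, 3.14].

## Interface

Orientations are given as a unit quaternion [w, x, y, z].
In Python, from plant import robot, optics gives the robot as it stands. The module is installed in compiled form; this text tells all that it offers.
- The arm moves only by the tool play_rows, never from a script. Its arguments are lists of equal length, an entry for each row: "linear": the shift along the tool's x, y, z in m, a list of three; "rot": the turn, a rotation vector about the tool's x, y, z in rad, a list of three; "hand": the closure in counts, from 0 (fully open) to 255 (shut). A call has exactly 10 rows; each row shifts and turns the commanded pose from where the row before left it, along the tool's axes as they then stand; what a row does not reach is not made up. A row lasts 1/8 s, in which the tool goes at most 62.5 mm and 10.7 degrees, less where a joint would pass 70% of its speed; a pose out of reach is approached as far as the arm can. A call is refused whole if a number of a shift passes 0.0625 or a number of a turn 0.188, either way. A call with a gripper value outside its range is refused whole. The fingers move at their own pace and stop on an object; "force" is the grip in N (left out, the last holds). Time passes only in rows, so rows that do not move let the fingers close, or fill a call up. It gives the time, the measured TCP pose, the force, the opening and the grip force at its end, in the units of the state.
- robot.get_state(): the state, without advancing time (a new reading comes with each control period).
- optics.get_image(name): name is "scene" or "top" or "wrist"; returns the picture (420x560x3 uint8, red, green, blue); there is no depth.
- optics.camera_info(name): a dict with "fov_y" (degrees; the focal length in pixels is half the picture's height over the tangent of half this angle, whatever the lens; pixels are square), "cx", "cy" (the principal point, pixels), "camera_from_world" (4x4, takes a point from world to camera coordinates); the wrist camera has in their place "tool_from_camera" (4x4, takes a point from camera to tool coordinates, whose origin is the TCP and whose axes are the flange's). Camera axes: x right, y down, z forward; pixel columns grow to the right and rows downward; lengths in m; the calibration is good to about 2 mm. The wrist camera is an equidistant fisheye: a pixel r from the principal point sees the ray r / f radians off the axis. A picture is of the moment at which its call begins: read the wrist's pose just before it. camera_info takes no time and is no camera call.
- robot.sign_off(): hands the job in; it is judged then, once.
The state is a dict: "clock": time; "q": joint angles; "joint_vel": joint speeds; "tau": joint torques, N m; "ee_pos": TCP position; "ee_rot": TCP orientation; "ft_force": force on the tool from outside, world axes, zero at the start; "torque": the same for the moment, N m; "gripper_width": finger opening in m; "finger_force": force on a finger pad.
Only numpy, scipy, OpenCV 4.12 (cv2) and the standard library are available. Lean on these libraries where they do the work, as an engineer would, in place of code of your own. Each camera call takes 0.05 s, during which the arm holds its last target. There are 200 camera calls.

## Task

Work the wedge backwards out from under the tap sample board, without dragging the board far back with it, and leave the wedge lying on the floor of the blue tray. Then push the board along the counter, keeping it flat, until the steel eye in front of it goes in through the sprung red gate of the snap hook and the gate snaps shut again through the eye. Keep the robot off the chrome tap and the hook, don't ram the board into the hook, and leave the other goods on the counter where they are.

Things in the scene. Friction and masses are not known exactly. Their poses are not given: they have to be found in the camera images.
- board: Brown wooden sample board, 140 (x) by 200 (y) by 18 mm, about 0.8 kg with its tap, loose on the counter; sliding it takes 5 to 13 N. Origin: centre of its underside; x points away from the robot towards the steel eye, z up. Starts tilted about 0.08 rad: its near (-x) edge rests about 12 mm up on the wedge, its far edge on the counter.
- tap: Chrome tap fixed on the board, 52 mm across at the foot, 105 mm tall, spout reaching 60 mm towards +x. Origin: centre of its foot, 22 mm ahead (+x) of the board's centre, on the board's top. Not to be touched.
- eye (a point): Centre of the steel eye fixed to the board: ring of 8 mm round bar, 40 mm inside and 56 mm outside diameter, lying level, on a straight shank; 115 mm ahead (+x) of the board's origin, 22 mm above its underside. With the board flat it passes just over the hook's nose; with the wedge in it is too low.
- anchor: Steel snap hook, 70 mm tall, of 12 mm bar, fixed on a dark plate (95 by 60 by 6 mm). Origin: on the counter directly below the closed gate. x points into the hook: the eye must travel along +x; y across. The C stands upright in the x-z plane: nose at x = 0 (top 16 mm high); back bar's near face at x = +41 mm, where the eye stops with its centre 13 mm past the gate.
- gate_foot (a point): Point at the lower end of the closed gate, 18 mm above the counter, at x = y = 0 of the anchor.
- gate (a joint): Red sprung gate, 8 mm round bar 36 mm long, hinged at its top 54 mm above the counter, hanging down to the nose. 0 = closed; grows to 0.95 rad as its lower end is pushed inward (+x of the anchor), adding 2 to 9 N to the push. The eye's front bar slips under at about 0.7 rad, its centre 0 to 10 mm past the gate; the gate then springs shut through the eye.
- wedge: Wedge, 88 mm long (x), 30 mm wide, about 90 g: black rubber ramp from 4 mm thick at the tip (x = +44 mm) up to 19 mm, and an orange heel block (24 long, 30 wide, 30 mm tall, centred at x = -32 mm) on the robot's side. Origin: centre of its underside; x points to the tip. 34 mm of its tip lies under the board's near edge.
- wedge_tip (a point): Thin front end of the wedge, x = +44 mm of its origin.
- wedge_heel (a point): Point in the orange heel block, at x = -32 mm of the wedge's origin, 20 mm above its underside: a good place to grip across the 30 mm width from above.
- tray: Blue open tray, fixed, 130 (x) by 170 (y) by 28 mm tall, 4 mm walls and floor. Origin: centre of its underside. Its place on the left or right is exchanged with that of the yellow bin.
- stock_bin: Yellow open bin with packets, fixed, 130 by 170 by 50 mm tall. Origin: centre of its underside. Not needed.
- spray_can: Red spray can, 52 mm across, 170 mm tall, bystander. Origin: centre of its underside.
- glue_bottle: White glue bottle, 44 mm across, 120 mm tall, bystander. Origin: centre of its underside.
- screwdriver: Screwdriver lying on the counter, bystander.
- spanner: Spanner lying on the counter, bystander.
- bulb_box: Cardboard box, 60 by 60 by 100 mm, bystander. Origin: centre of its underside.
- tape_measure: Yellow tape measure, 60 by 30 by 55 mm, bystander. Origin: centre of its underside.
- fitting: Brass fitting, a cylinder 40 mm across and 30 mm tall, bystander. Origin: centre of its underside.
There are look-alikes about, which are no part of the job. Several things have the shape of the wedge; the one meant has the colours described above. Several things have the shape of the tray; the one meant has the colours described above.

How it is judged:
On the way, in this order (a step that is already met when the one before it is completed fails the run):
1. the wedge is out from under the board, which lies flat (x of wedge_tip in the frame of board below -0.072 m and angle between board's own z axis and vertical below 0.03 rad), for 0.1 s.
2. the wedge lies released in the blue tray (x of wedge_tip in the frame of tray between -0.065 and 0.065 m and y of wedge_tip in the frame of tray between -0.085 and 0.085 m and x of wedge_heel in the frame of tray between -0.065 and 0.065 m and y of wedge_heel in the frame of tray between -0.085 and 0.085 m and height (world z) of wedge_tip below 0.026 m and height (world z) of wedge_heel below 0.034 m and contact force between wedge and the fingers below 0.1 N and linear speed of wedge below 0.05 m/s), for 0.2 s.
3. the eye pushes the gate inward (value of joint gate above 0.35 rad and contact force between board and anchor above 0.5 N), for 0.02 s.
At the end, for the whole second after the job is handed in: The red gate is shut (under 0.12 rad) with the eye round it (eye's centre within 17.5 mm of the gate, seen from above), the board flat on the counter (under 0.03 rad) and at rest, the wedge released and at rest inside the blue tray (both ends within its walls, down on its floor) (all of step 2 and value of joint gate below 0.12 rad and horizontal distance between eye and gate_foot below 0.0175 m and angle between board's own z axis and vertical below 0.03 rad and height (world z) of board below 0.006 m and linear speed of board below 0.02 m/s); the robot touches nothing.
It fails at once if the board is dragged back by some 40 to 70 mm (its origin over 240 mm before the gate) (x of board in the frame of anchor below -0.24 m).
It fails at once if the board is tipped over 0.2 rad or lifted (angle between board's own z axis and vertical above 0.2 rad or height (world z) of board above 0.03 m).
It fails at once if the robot presses on the chrome tap, or on the hook or its gate (contact force between the arm and tap above 1 N or contact force between the arm and anchor above 2 N).
It fails at once if the board rams the hook with over 45 N (contact force between board and anchor above 45 N).
It fails at once if other goods are moved over 40 mm (distance of any of spray_can, glue_bottle, screwdriver, spanner, bulb_box, tape_measure, fitting from where it was at the start of the episode above 0.04 m).
It also fails if it takes over 72 s, if anything falls off the work surface, if the arm or the gripper's body presses on something with over 40 N, if the wrist force passes 120 N, or if a joint passes its speed limit or range.

## Working session

There is one attempt and no reset: what is moved stays moved. The work goes in short steps, Python scripts to look and compute and a tool call to move; the robot and the scene stay as the last step left them, time stands still between calls to the robot, and variables do not carry over. Pictures are saved under pics/ and viewed, at most 10 in all, crops included, and the job is handed in when it is done.

Besides the shell and the picture viewer there is one more tool, called after "Request:" as name(argument=value, ...) on one line, values as JSON. play_rows: Moves the arm, as the interface text tells. Its arguments: {"type":"object","properties":{"linear":{"type":"array","items":{"type":"array","items":{"type":"number"}}},"rot":{"type":"array","items":{"type":"array","items":{"type":"number"}}},"hand":{"type":"array","items":{"type":"number"}},"force":{"type":"number"}},"required":["linear","rot","hand"]}

```bash
mkdir -p pics; cat > h.py <<'E'
import numpy as np, cv2
from plant import robot, optics
def snap(n,f):
    im=optics.get_image(n); cv2.imwrite('pics/'+f,cv2.cvtColor(im,cv2.COLOR_RGB2BGR)); return im
def ray(n,u,v):
    c=optics.camera_info(n); T=np.array(c['camera_from_world']); f=210/np.tan(np.radians(c['fov_y'])/2)
    d=T[:3,:3].T@np.array([(u-c['cx'])/f,(v-c['cy'])/f,1]); return -T[:3,:3].T@T[:3,3],d
def onz(n,u,v,z):
    o,d=ray(n,u,v); return (o+d*(z-o[2])/d[2])[:3]
def proj(n,p):
    c=optics.camera_info(n); T=np.array(c['camera_from_world']); f=210/np.tan(np.radians(c['fov_y'])/2)
    q=T[:3,:3]@np.array(p)+T[:3,3]; return f*q[0]/q[2]+c['cx'],f*q[1]/q[2]+c['cy']
E
python3 - <<'E'
from h import *
s=robot.get_state(); print(s); print(robot.tips_ahead)
snap('top','top0.png'); snap('scene','scene0.png')
for n in('top','scene','wrist'): print(n,optics.camera_info(n))
E
```

```text
{'clock': 0.0, 'q': array([ 1.21995591e+00,  2.60706115e-01, -1.39402175e-01,  1.17270519e+00,
       -1.24470773e-05,  1.57080773e+00]), 'joint_vel': array([ 4.83308769e-04,  6.10767918e-04, -9.07723984e-04,  2.27246865e-05,
       -4.78219073e-04, -6.36796601e-04]), 'tau': array([ 2.15178014e-03, -4.05675960e+01,  2.53924048e+01,  1.86918204e-02,
        3.22951319e-04, -7.71786741e-07]), 'ee_pos': array([0.1801897 , 0.49233479, 0.21694083]), 'ee_rot': array([-1.69884858e-04,  1.74527431e-01,  9.84651796e-01, -9.94184442e-04]), 'ft_force': array([-0.29818648, -0.39869332,  0.10083743]), 'torque': array([ 0.00605664, -0.00486722, -0.08999608]), 'finger_force': 0.0, 'gripper_width': 0.08567213311186009}
0.019
top {'fov_y': 51.33538038454104, 'cx': 282.82436905550384, 'cy': 209.55918592954416, 'camera_from_world': array([[-4.73187337e-02, -9.98879157e-01,  1.16888444e-03,
         2.50902548e-02],
       [-9.74481712e-01,  4.59058635e-02, -2.19722654e-01,
         5.21078858e-01],
       [ 2.19422721e-01, -1.15360543e-02, -9.75561679e-01,
         1.22006809e+00],
       [ 0.00000000e
[... 170 characters left out ...]
rld': array([[-0.32516679,  0.94554699, -0.01440288,  0.14426524],
       [ 0.64749695,  0.21151755, -0.73212569, -0.25988866],
       [-0.68921279, -0.24738878, -0.68101727,  2.15012657],
       [ 0.        ,  0.        ,  0.        ,  1.        ]])}
wrist {'fov_y': 65.70646984690485, 'cx': 277.26070946529285, 'cy': 208.72801773340575, 'tool_from_camera': array([[ 5.27122929e-04, -9.58971630e-01, -2.83501559e-01,
         7.21906428e-02],
       [ 9.99999857e-01,  4.79996467e-04,  2.35694853e-04,
        -1.69198200e-05],
       [-8.99449304e-05, -2.83501643e-01,  9.58971746e-01,
        -1.55875500e-01],
       [ 0.00000000e+00,  0.00000000e+00,  0.00000000e+00,
         1.00000000e+00]])}
```

View pics/top0.png

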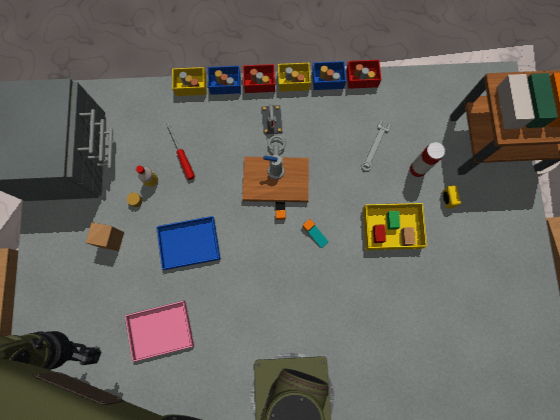

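View pics/scene0.png

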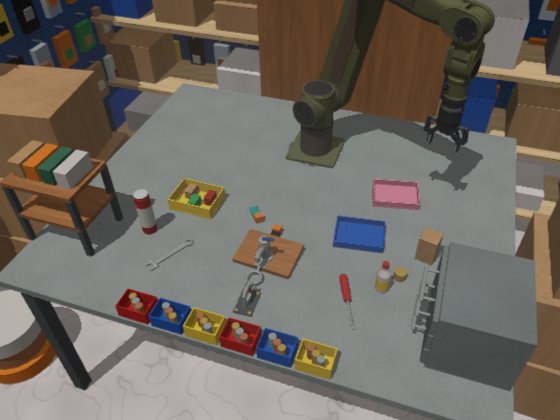

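In the top view, the wedge look-alikes are the black/orange one under the board at (280,213) and the teal/orange one at (315,233). I choose the first. The tray look-alikes are blue (188,243), pink (159,331) and the yellow bin (395,227), plus small blue bins in the back row. I choose the blue one. A close crop and rough measurements come next.

```bash
python3 - <<'E'
from h import *
im=cv2.imread('pics/top0.png'); hsv=cv2.cvtColor(im,cv2.COLOR_BGR2HSV)
cv2.imwrite('pics/crop0.png',cv2.resize(im[90:260,225:345],None,fx=4.5,fy=3.5*1,interpolation=cv2.INTER_CUBIC)[:600])
def big(m,roi):
    M=np.zeros_like(m); x0,x1,y0,y1=roi; M[y0:y1,x0:x1]=m[y0:y1,x0:x1]
    c=max(cv2.findContours(M,0,2)[0],key=cv2.contourArea); return c
def rep(name,lo,hi,roi,z):
    c=big(cv2.inRange(hsv,lo,hi),roi).reshape(-1,2).astype(float)
    P=np.array([onz('top',u,v,z)[:2] for u,v in c],np.float32); r=cv2.minAreaRect(P)
    print(name,len(c),np.round(r[0],4),np.round(r[1],4),round(r[2],2))
rep('heel',(5,150,120),(15,255,255),(265,295,203,225),.03)
rep('board',(5,60,60),(18,220,255),(235,315,150,204),.022)
rep('tray',(100,150,40),(125,255,255),(150,225,210,275),.028)
rep('anchorplate',(0,0,0),(180,90,75),(255,290,100,140),.006)
E
```

```text
heel 11 [0.5163 0.0077] [0.0269 0.0214] 87.3
board 59 [0.6274 0.0188] [0.2016 0.1428] 86.15
tray 69 [0.4429 0.2844] [0.1318 0.1706] 7.97
anchorplate 79 [0.8243 0.0213] [0.1061 0.0571] 3.18
```

View pics/crop0.png

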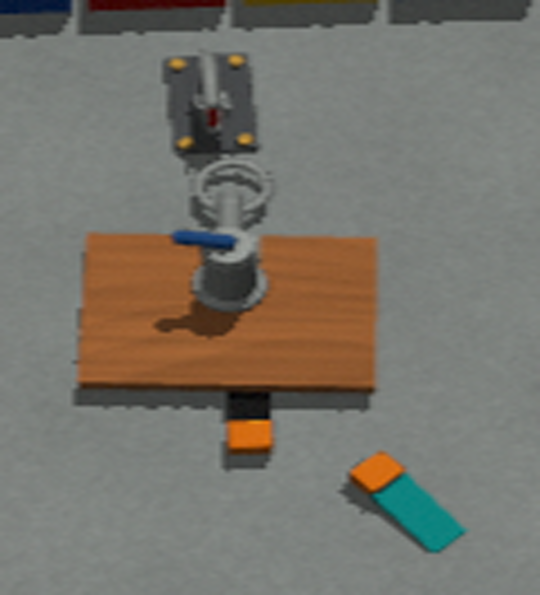

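The crop confirms it: the black ramp with the orange heel lies under the board's near edge (top ≈ (280,213)), and the teal one at (315,233) is the decoy. Next I move the wrist over it for a close measurement.

Request:
play_rows(linear=[[-0.044, -0.035, -0.003], [-0.044, -0.035, -0.003], [-0.044, -0.035, -0.003], [-0.044, -0.035, -0.003], [-0.044, -0.035, -0.003], [-0.044, -0.035, -0.003], [-0.044, -0.035, -0.003], [-0.044, -0.035, -0.003], [-0.044, -0.035, -0.003], [-0.044, -0.035, -0.003]], rot=[[0, 0, 0], [0, 0, 0], [0, 0, 0], [0, 0, 0], [0, 0, 0], [0, 0, 0], [0, 0, 0], [0, 0, 0], [0, 0, 0], [0, 0, 0]], hand=[0, 0, 0, 0, 0, 0, 0, 0, 0, 0])

```text
clock: 1.35
ee_pos: [0.4738, 0.0114, 0.2476]
ee_rot: [-0.0, 0.175, 0.985, 0.0]
ft_force: [0.7, 0.9, 0.2]
gripper_width: 0.0855
finger_force: 0.0
```

Request:
play_rows(linear=[[0, 0, 0], [0, 0, 0], [0, 0, 0], [0, 0, 0], [0, 0, 0], [0, 0, 0], [0, 0, 0], [0, 0, 0], [0, 0, 0], [0, 0, 0]], rot=[[0, 0, -0.15], [0, 0, -0.15], [0, 0, 0], [0, 0, 0], [0, 0, 0], [0, 0, 0], [0, 0, 0], [0, 0, 0], [0, 0, 0], [0, 0, 0]], hand=[0, 0, 0, 0, 0, 0, 0, 0, 0, 0])

```text
clock: 2.6
ee_pos: [0.4733, 0.0131, 0.2478]
ee_rot: [0.0, 0.025, 1.0, -0.0]
ft_force: [0.2, 0.7, 1.1]
gripper_width: 0.0857
finger_force: 0.0
```

```bash
cat >> h.py <<'E'
from scipy.spatial.transform import Rotation as R
def wsetup():
    s=robot.get_state(); im=optics.get_image('wrist'); c=optics.camera_info('wrist')
    q=s['ee_rot']; T=np.eye(4); T[:3,:3]=R.from_quat([q[1],q[2],q[3],q[0]]).as_matrix(); T[:3,3]=s['ee_pos']
    np.save('pics/W.npy',T@np.array(c['tool_from_camera'])); return s,im
def wz(W,u,v,z):
    c=optics.camera_info('wrist'); f=210/np.tan(np.radians(c['fov_y'])/2)
    a=np.array([u-c['cx'],v-c['cy']]); r=np.hypot(*a); t=r/f
    d=W[:3,:3]@np.array([*(np.sin(t)*a/max(r,1e-9)),np.cos(t)]); o=W[:3,3]
    return o+d*(z-o[2])/d[2]
E
python3 - <<'E'
from h import *
s,im=wsetup(); cv2.imwrite('pics/w1.png',im[:,:,::-1]); print(s['ee_pos'],s['ee_rot'],s['clock'],s['q'])
E
```

```text
[0.47334614 0.01310563 0.24780582] [ 3.62609707e-06  2.54496614e-02  9.99676105e-01 -1.87999349e-06] 2.6 [ 2.76830597e-02  1.59897564e-01 -1.90536996e-01  1.22035473e+00
 -4.13984773e-06  7.85878786e-02]
```

View pics/w1.png

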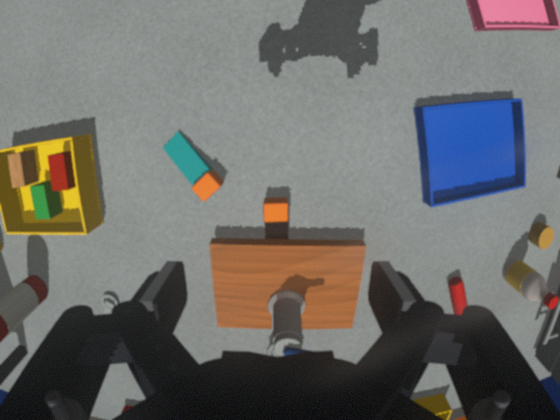

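The wrist picture (robot side at the top) shows the heel at (276,210), the board's near edge at row ~241 from columns 211 to 365, the teal decoy at (192,165), and the blue tray at (470,150).

```bash
python3 - <<'E'
from h import *
im=cv2.imread('pics/w1.png'); hsv=cv2.cvtColor(im,cv2.COLOR_BGR2HSV); W=np.load('pics/W.npy')
def rep(name,lo,hi,roi,z):
    m=cv2.inRange(hsv,lo,hi); M=np.zeros_like(m); x0,x1,y0,y1=roi; M[y0:y1,x0:x1]=m[y0:y1,x0:x1]
    c=max(cv2.findContours(M,0,1)[0],key=cv2.contourArea).reshape(-1,2)
    P=np.array([wz(W,u,v,z)[:2] for u,v in c],np.float32); r=cv2.minAreaRect(P)
    print(name,len(c),np.round(r[0],4),np.round(r[1],4),round(r[2],2)); return P
def mid(a): return np.round(a,4)
P=rep('heel',(3,130,60),(18,255,255),(255,295,190,225),.03); print(P.min(0),P.max(0))
P=rep('board',(3,60,40),(18,230,255),(205,370,236,332),.026)
e=P[P[:,0]<P[:,0].min()+.012]; e=e[(e[:,1]>-.07)&(e[:,1]<.1)]
print('near edge fit x=a y+b',np.polyfit(e[:,1],e[:,0],1), e[:,1].min(),e[:,1].max())
P=rep('tray',(100,120,40),(125,255,255),(405,535,90,215),.028)
# black ramp
b=((hsv[:,:,2]<45)&(np.indices(hsv.shape[:2])[0]>221)&(np.indices(hsv.shape[:2])[0]<238))
ys,xs=np.nonzero(b[:, 255:300]); xs+=255
for y in range(222,238,3): print(y,xs[ys==y].min() if (ys==y).any() else None,xs[ys==y].max() if (ys==y).any() else None)
for u in (263,289):print(wz(W,u,221,.03))
E
```

```text
heel 86 [0.5139 0.009 ] [0.0279 0.0289] 87.12
[ 0.49887824 -0.00550498] [0.5288467 0.0232206]
board 526 [0.6211 0.0182] [0.2018 0.1448] 86.11
near edge fit x=a y+b [0.06980949 0.55097694] -0.06947184 0.098936416
tray 386 [0.4443 0.2799] [0.1296 0.1793] 8.0
222 None None
225 None None
228 None None
231 None None
234 None None
237 None None
[ 0.52622854 -0.00679848  0.03      ]
[0.52781502 0.02470115 0.03      ]
```

Request:
play_rows(linear=[[-0.0105, -0.0005, 0.035], [-0.0105, -0.0005, 0.035], [-0.0105, -0.0005, 0.035], [-0.0105, -0.0005, 0.035], [0, 0, 0.03], [0, 0, 0.02], [0, 0, 0.015], [0, 0, 0.01], [0, 0, 0.008], [0, 0, 0]], rot=[[0, 0, 0], [0, 0, 0], [0, 0, 0], [0, 0, 0], [0, 0, 0], [0, 0, 0], [0, 0, 0], [0, 0, 0], [0, 0, 0], [0, 0, 0]], hand=[100, 100, 100, 100, 100, 100, 100, 100, 100, 100], force=40)

```text
clock: 3.9
ee_pos: [0.5151, 0.009, 0.0246]
ee_rot: [-0.0, 0.025, 1.0, -0.0]
ft_force: [0.2, 0.5, -0.6]
gripper_width: 0.0516
finger_force: 0.0
```

Request:
play_rows(linear=[[0, 0, 0], [0, 0, 0], [0, 0, 0], [0, 0, 0], [0, 0, 0], [0, 0, 0], [0, 0, 0], [0, 0, 0], [0, 0, 0], [0, 0, 0]], rot=[[0, 0, 0], [0, 0, 0], [0, 0, 0], [0, 0, 0], [0, 0, 0], [0, 0, 0], [0, 0, 0], [0, 0, 0], [0, 0, 0], [0, 0, 0]], hand=[140, 180, 220, 220, 220, 220, 220, 220, 220, 220], force=40)

```text
clock: 5.15
ee_pos: [0.5152, 0.009, 0.0248]
ee_rot: [-0.0, 0.025, 1.0, 0.0]
ft_force: [-0.5, -0.4, 0.2]
gripper_width: 0.0119
finger_force: 0.0
```

```bash
python3 - <<'E'
from h import *
s,im=wsetup(); t=snap('top','t2.png')
print(s['ee_pos'],s['gripper_width'],s['finger_force'])
a=cv2.resize(im[150:330,180:380],(500,450)); b=cv2.resize(t[150:300,225:325],(300,450))
cv2.imwrite('pics/c2.png',np.hstack([a,b])[:,:,::-1])
E
```

```text
[0.51517923 0.0089984  0.02479593] 0.011876185197234941 0.0
```

View pics/c2.png

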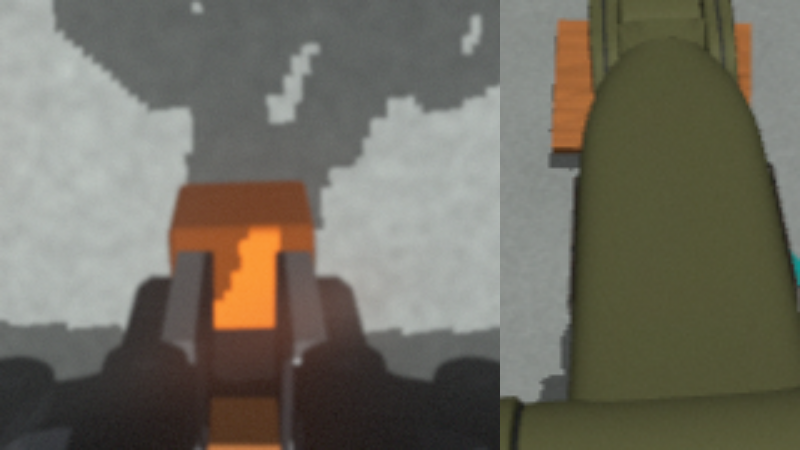

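```bash
cat >> h.py <<'E'
def wproj(W,p):
    c=optics.camera_info('wrist'); f=210/np.tan(np.radians(c['fov_y'])/2)
    q=np.linalg.inv(W)@np.array([*p,1.]); r=np.hypot(q[0],q[1]); t=np.arctan2(r,q[2]); return np.array([c['cx']+f*t*q[0]/r,c['cy']+f*t*q[1]/r]).round(1)
E
python3 - <<'E'
from h import *
W=np.load('pics/W.npy')
for x in (.504,.515,.526):
  for z in (.006,.025,.044): print(x,z,wproj(W,(x,.015,z)))
# crop->orig px: u=180+cu/2.5, v=150+cv/2.5
for n,cu,cv_ in (('near top L',170,225),('near top R',315,225),('near bot L',180,183),('near bot R',305,182),('top far L',213,328),('top far R',275,328),('board edge',240,400),('board blk end',240,388)):
  u,v=180+cu/2.5,150+cv_/2.5
  print(n,[wz(W,u,v,z).round(4)[:2] for z in (0,.019,.03)])
E
```

```text
0.504 0.006 [286.7 224. ]
0.504 0.025 [287.7 236.2]
0.504 0.044 [289.  251.2]
0.515 0.006 [287.5 241.9]
0.515 0.025 [288.5 255.6]
0.515 0.044 [289.8 272.3]
0.526 0.006 [288.2 259. ]
0.526 0.025 [289.3 274. ]
0.526 0.044 [290.6 292.2]
near top L [array([ 0.5151, -0.0085]), array([ 0.5075, -0.0063]), array([ 0.5031, -0.005 ])]
near top R [array([0.5168, 0.0262]), array([0.5091, 0.0248]), array([0.5046, 0.024 ])]
near bot L [array([ 0.5046, -0.0053]), array([ 0.4981, -0.0034]), array([ 0.4943, -0.0023])]
near bot R [array([0.5058, 0.0241]), array([0.4992, 0.0229]), array([0.4954, 0.0222])]
top far L [array([ 0.5437, -0.    ]), array([0.5331, 0.0013]), array([0.527 , 0.0021])]
top far R [array([0.5445, 0.0156]), array([0.5339, 0.0153]), array([0.5277, 0.0151])]
board edge [array([0.5662, 0.0057]), array([0.5532, 0.0064]), array([0.5458, 0.0068])]
board blk end [array([0.5623, 0.0059]), array([0.5498, 0.0066]), array([0.5425, 0.007 ])]
```

The heel is at x .504–.527, centre (.516,.0095), and the jaws closed to 12 mm above it. So the fingertips really sit about 18 mm above the TCP reading. I open, go 20 mm lower and close again.

Request:
play_rows(linear=[[0, 0, 0], [0, 0, 0], [0, 0, 0], [0, 0, 0], [0, 0, 0], [0, 0, 0.005], [0, 0, 0.005], [0, 0, 0.005], [0, 0, 0.005], [0, 0, 0]], rot=[[0, 0, 0], [0, 0, 0], [0, 0, 0], [0, 0, 0], [0, 0, 0], [0, 0, 0], [0, 0, 0], [0, 0, 0], [0, 0, 0], [0, 0, 0]], hand=[100, 100, 100, 100, 100, 100, 100, 100, 100, 100])

```text
clock: 6.5
ee_pos: [0.5147, 0.009, 0.0042]
ee_rot: [-0.001, 0.025, 1.0, -0.0]
ft_force: [-0.4, -0.4, -0.5]
gripper_width: 0.0522
finger_force: 0.0
```

Request:
play_rows(linear=[[0, 0, 0], [0, 0, 0], [0, 0, 0], [0, 0, 0], [0, 0, 0], [0, 0, 0], [0, 0, 0], [0, 0, 0], [0, 0, 0], [0, 0, 0]], rot=[[0, 0, 0], [0, 0, 0], [0, 0, 0], [0, 0, 0], [0, 0, 0], [0, 0, 0], [0, 0, 0], [0, 0, 0], [0, 0, 0], [0, 0, 0]], hand=[130, 150, 170, 170, 170, 170, 170, 170, 170, 170])

```text
clock: 7.75
ee_pos: [0.5154, 0.0091, 0.0052]
ee_rot: [0.0, 0.025, 1.0, 0.0]
ft_force: [-0.7, -0.2, 6.2]
gripper_width: 0.0294
finger_force: 32.0
```

```bash
python3 - <<'E'
from h import *
s,im=wsetup(); W=np.load('pics/W.npy')
print(s['ee_pos'],s['gripper_width'],s['finger_force'],s['ft_force'],robot.tips_ahead)
cv2.imwrite('pics/c3.png',cv2.resize(im[150:330,180:380],(800,600))[:,:,::-1])
for z in (.0,.006,.012,.018,.024): print(z,wproj(W,(.504,.02,z)))
E
```

```text
[0.51540911 0.00907487 0.00520193] 0.0294113286568573 31.96216106414795 [-0.71193182 -0.19604086  6.24106677] 0.019
0.0 [296.7 231.6]
0.006 [297.4 235.7]
0.012 [298.1 240.1]
0.018 [298.8 244.8]
0.024 [299.6 249.9]
```

View pics/c3.png

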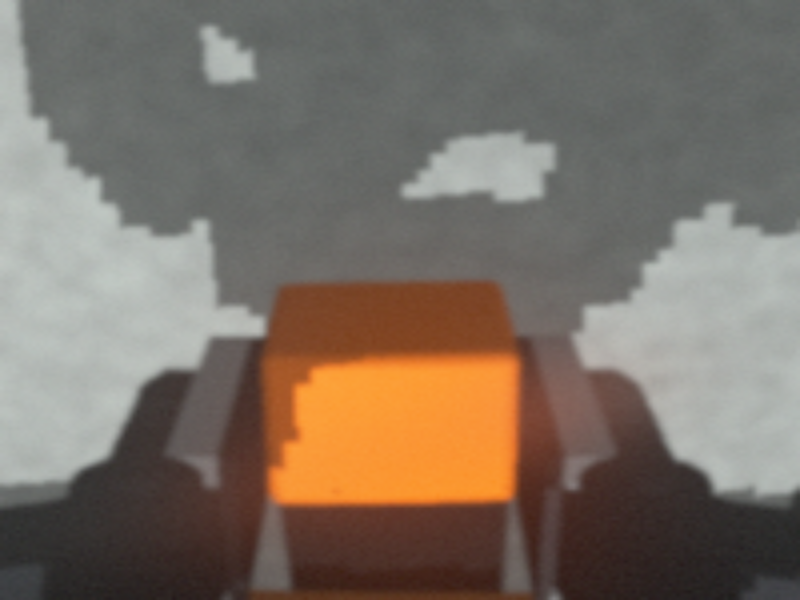

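The heel is now gripped: opening 29.4 mm, force 32 N, and the pads sit either side of the orange block (crop 265–520). I pull it straight back.

Request:
play_rows(linear=[[0, 0, 0], [0, 0, 0], [0.007, 0, 0], [0.008, 0, 0], [0.009, 0, 0], [0.009, 0, 0], [0.009, 0, 0], [0.009, 0, 0], [0.009, 0, 0], [0, 0, 0]], rot=[[0, 0, 0], [0, 0, 0], [0, 0, 0], [0, 0, 0], [0, 0, 0], [0, 0, 0], [0, 0, 0], [0, 0, 0], [0, 0, 0], [0, 0, 0]], hand=[180, 180, 180, 180, 180, 180, 180, 180, 180, 180], force=60)

```text
clock: 9.05
ee_pos: [0.4541, 0.0121, 0.0053]
ee_rot: [-0.0, 0.025, 1.0, 0.0]
ft_force: [2.6, -0.2, 10.0]
gripper_width: 0.0281
finger_force: 60.6
```

```bash
python3 - <<'E'
from h import *
s,im=wsetup(); t=snap('top','t4.png'); sc=snap('scene','s4.png')
print(s['ee_pos'],s['gripper_width'],s['finger_force'],s['ft_force'])
cv2.imwrite('pics/c4.png',np.hstack([cv2.resize(im[130:350,150:400],(420,370)),cv2.resize(sc[195:325,195:325],(370,370))])[:,:,::-1])
E
```

```text
[0.4541149  0.01212233 0.00533316] 0.028087621668750878 60.64218521118164 [ 2.57701153 -0.2062458   9.9883291 ]
```

View pics/c4.png

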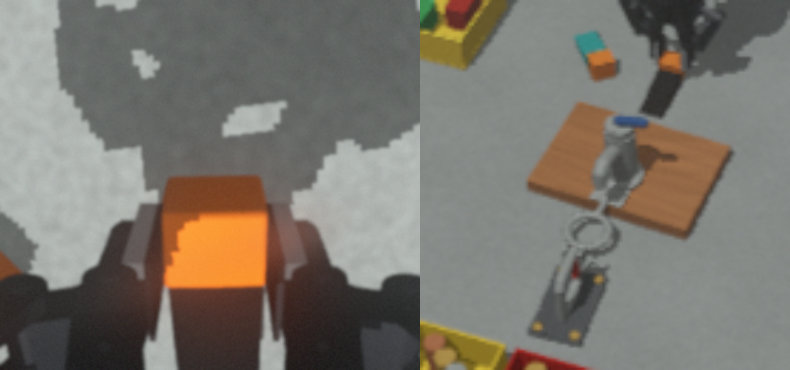

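The wedge is out and the board lies flat. The tip is about 18 mm clear of the near edge. Now I pull it back a little more, lift it and carry it to the blue tray.

Request:
play_rows(linear=[[0.01, 0, 0], [0, 0, 0], [0, 0, -0.035], [0, 0, -0.04], [0, 0, 0], [0, 0, 0], [0.015, 0.0515, 0], [0.015, 0.0515, 0], [0.015, 0.0515, 0], [0.015, 0.0515, 0]], rot=[[0, 0, 0], [0, 0, 0], [0, 0, 0], [0, 0, 0], [0, 0, -0.095], [0, 0, -0.095], [0, 0, 0], [0, 0, 0], [0, 0, 0], [0, 0, 0]], hand=[180, 180, 180, 180, 180, 180, 180, 180, 180, 180])

```text
clock: 10.45
ee_pos: [0.3524, 0.2073, 0.0782]
ee_rot: [-0.003, -0.069, 0.998, -0.002]
ft_force: [0.8, 0.2, -0.9]
gripper_width: 0.0286
finger_force: 59.6
```

Request:
play_rows(linear=[[0.015, 0.0515, 0], [0, 0, 0], [0, 0, 0], [0, 0, 0], [0, 0, 0], [0, 0, 0], [0, 0, 0], [0, 0, 0], [0, 0, 0], [0, 0, 0]], rot=[[0, 0, 0], [0, 0, 0], [0, 0, 0], [0, 0, 0], [0, 0, 0], [0, 0, 0], [0, 0, 0], [0, 0, 0], [0, 0, 0], [0, 0, 0]], hand=[180, 180, 180, 180, 180, 180, 180, 180, 180, 180])

```text
clock: 11.7
ee_pos: [0.3352, 0.2572, 0.0798]
ee_rot: [-0.0, -0.07, 0.998, -0.0]
ft_force: [-1.1, -0.6, -0.6]
gripper_width: 0.0282
finger_force: 59.7
```

```bash
python3 - <<'E'
from h import *
s,im=wsetup(); sc=snap('scene','s5.png')
print(s['ee_pos'],s['ee_rot'],s['gripper_width'],s['finger_force'],s['ft_force'])
cv2.imwrite('pics/c5.png',np.hstack([im[::1],cv2.resize(sc[150:280,300:430],(420,420))])[:,:,::-1][:, 180:])
# tray from wrist
hsv=cv2.cvtColor(im[:,:,::-1].copy(),cv2.COLOR_BGR2HSV); W=np.load('pics/W.npy')
m=cv2.inRange(hsv,(100,120,30),(125,255,255)); print(cv2.boundingRect(m))
E
```

```text
[0.33522958 0.25719286 0.07979736] [-1.40234766e-05 -6.96262110e-02  9.97573150e-01 -9.08219312e-06] 0.028207804634648212 59.70219612121582 [-1.05633166 -0.61585983 -0.64601953]
(184, 268, 220, 114)
```

View pics/c5.png

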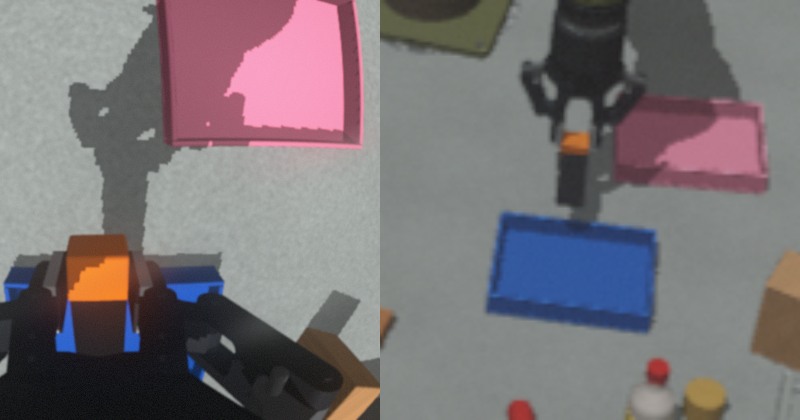

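The wedge is still held level (orange heel at ~(278,270) in the wrist view). I got the shift's x sign wrong after the turn, so it's 70 mm short of the tray. I correct that and lower it.

Request:
play_rows(linear=[[-0.024, 0.0035, 0], [-0.024, 0.0035, 0], [-0.024, 0.0035, 0], [0, 0, 0], [0, 0, 0.02], [0, 0, 0.02], [0, 0, 0.015], [0, 0, 0.008], [0, 0, 0.005], [0, 0, 0]], rot=[[0, 0, 0], [0, 0, 0], [0, 0, 0], [0, 0, 0], [0, 0, 0], [0, 0, 0], [0, 0, 0], [0, 0, 0], [0, 0, 0], [0, 0, 0]], hand=[180, 180, 180, 180, 180, 180, 180, 180, 180, 180])

```text
clock: 13.05
ee_pos: [0.4049, 0.2775, 0.0118]
ee_rot: [-0.0, -0.07, 0.998, -0.0]
ft_force: [-0.2, 0.5, -1.6]
gripper_width: 0.0285
finger_force: 59.7
```

Request:
play_rows(linear=[[0, 0, 0.001], [0, 0, 0], [0, 0, 0], [0, 0, 0], [0, 0, 0], [0, 0, 0], [0, 0, 0], [0, 0, 0], [0, 0, 0], [0, 0, 0]], rot=[[0, 0, 0], [0, 0, 0], [0, 0, 0], [0, 0, 0], [0, 0, 0], [0, 0, 0], [0, 0, 0], [0, 0, 0], [0, 0, 0], [0, 0, 0]], hand=[180, 160, 140, 120, 110, 110, 110, 110, 110, 110])

```text
clock: 14.3
ee_pos: [0.4051, 0.2776, 0.0108]
ee_rot: [-0.0, -0.07, 0.998, 0.0]
ft_force: [-0.0, 1.2, -0.8]
gripper_width: 0.0487
finger_force: 0.0
```

Request:
play_rows(linear=[[0, 0, -0.01], [0, 0, -0.02], [0, 0, -0.04], [0, 0, -0.04], [0, 0, -0.02], [0, 0, 0], [0, 0, 0], [0, 0, 0], [0, 0, 0], [0, 0, 0]], rot=[[0, 0, 0], [0, 0, 0], [0, 0, 0], [0, 0, 0], [0, 0, 0], [0, 0, 0], [0, 0, 0], [0, 0, 0], [0, 0, 0], [0, 0, 0]], hand=[110, 110, 110, 110, 110, 255, 255, 255, 255, 255])

```text
clock: 15.55
ee_pos: [0.4048, 0.2773, 0.1403]
ee_rot: [-0.0, -0.07, 0.998, -0.0]
ft_force: [0.2, 0.0, 0.2]
gripper_width: -0.0
finger_force: 0.0
```

```bash
python3 - <<'E'
from h import *
s=robot.get_state(); print(s['ee_pos'],s['gripper_width'],s['clock'])
t=snap('top','t6.png'); sc=snap('scene','s6.png')
cv2.imwrite('pics/c6.png',np.vstack([np.hstack([cv2.resize(sc[200:260,320:400],(400,300)),cv2.resize(sc[265:315,225:275],(300,300))]),
 np.hstack([cv2.resize(t[210:275,150:225],(346,300)),cv2.resize(t[95:170,245:305],(354,300))])])[:,:,::-1])
E
```

```text
[0.4048447  0.27734365 0.1402594 ] -2.8170794874151386e-05 15.55
```

View pics/c6.png

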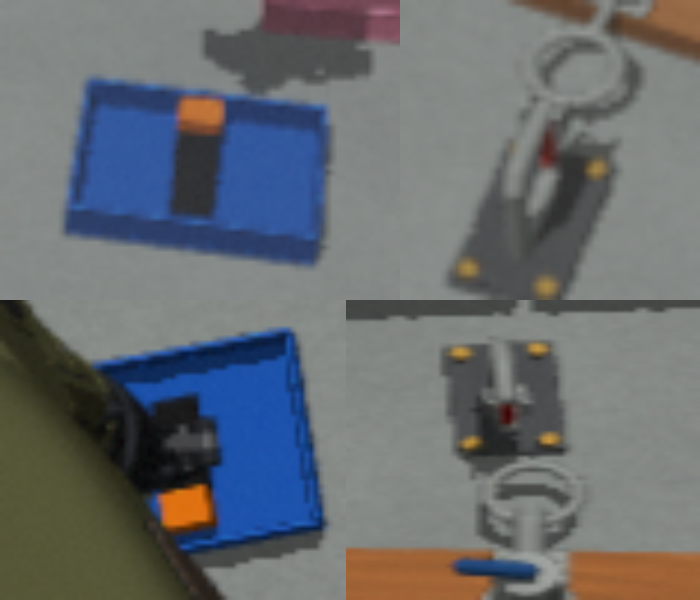

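The wedge lies flat and released on the blue tray's floor: black ramp and orange heel at scene ≈(359,226). The hook plate shows four brass bolts, the red gate at about scene (249,289) / top (273,123), and the eye ring at top ≈(277,143). Next I measure board and hook.

```bash
cat > m.py <<'E'
from h import *
def cents(im,lo,hi,roi,amin=2):
    hsv=cv2.cvtColor(im,cv2.COLOR_BGR2HSV); x0,x1,y0,y1=roi
    m=cv2.inRange(hsv[y0:y1,x0:x1],lo,hi); n,_,st,c=cv2.connectedComponentsWithStats(m)
    return [(int(st[i,4]),*(c[i]+[x0,y0]).round(2)) for i in range(1,n) if st[i,4]>=amin]
def board(im,n='top',roi=(235,325,110,210)):
    hsv=cv2.cvtColor(im,cv2.COLOR_BGR2HSV); m=cv2.inRange(hsv,(5,90,60),(16,230,255)); M=np.zeros_like(m)
    x0,x1,y0,y1=roi; M[y0:y1,x0:x1]=m[y0:y1,x0:x1]
    c=max(cv2.findContours(cv2.morphologyEx(M,cv2.MORPH_OPEN,np.ones((3,3))),0,1)[0],key=cv2.contourArea).reshape(-1,2)
    P=np.array([onz(n,u,v,.018)[:2] for u,v in c],np.float32)
    return cv2.minAreaRect(P)
E
python3 - <<'E'
from m import *
t=cv2.imread('pics/t6.png'); s=cv2.imread('pics/s6.png')
print('board top',board(t)); print('board scene',board(s,'scene',(225,310,220,285)))
for n,im,roi in (('top',t,(258,285,100,136)),('scene',s,(230,265,285,318))):
    print(n,'bolts'); 
    for a,u,v in cents(im,(12,90,90),(30,255,255),roi): print(a,u,v,onz(n,u,v,.008)[:2].round(4))
    for lo,hi in (((0,120,40),(8,255,255)),((172,120,40),(180,255,255))):
        for a,u,v in cents(im,lo,hi,roi): print('red',a,u,v,onz(n,u,v,.036)[:2].round(4))
# eye ring: grey bright pixels
for n,im,roi in(('top',t,(262,292,132,155)),('scene',s,(235,275,265,290))):
    print('eye guess',n)
print(onz('top',276.7,142.5,.022), onz('scene',255,276,.022))
E
```

```text
board top ((0.6259733438491821, 0.018359214067459106), (0.19910092651844025, 0.14365403354167938), 85.99974822998047)
board scene ((0.6389756202697754, 0.06362991034984589), (0.11476711928844452, 0.14957547187805176), 87.11882781982422)
top bolts
10 263.8 108.0 [0.8695 0.0451]
9 277.0 107.0 [0.871  0.0026]
10 265.5 130.0 [0.7939 0.0425]
9 279.0 129.0 [ 7.953e-01 -4.000e-04]
red 7 271.43 123.43 [0.8029 0.0226]
red 2 272.0 122.5 [0.8059 0.0207]
scene bolts
8 257.12 292.88 [0.7947 0.0419]
7 236.0 309.29 [0.873  0.0033]
9 248.89 312.67 [0.8722 0.0451]
red 4 249.0 289.5 [0.8104 0.0226]
eye guess top
eye guess scene
[0.74465776 0.00897713 0.022     ] [0.74401956 0.01600496 0.022     ]
```

```bash
python3 - <<'E'
from m import *
t=cv2.imread('pics/top0.png'); hsv=cv2.cvtColor(t,cv2.COLOR_BGR2HSV)
for lo,hi,z in (((5,150,120),(15,255,255),.03),((80,100,60),(98,255,255),.012)):
    m=cv2.inRange(hsv,lo,hi); m[:, :296]=0; m[:, 335:]=0; m[:215]=0; m[255:]=0
    v,u=np.nonzero(m); P=np.array([onz('top',a,b,z)[:2] for a,b in zip(u,v)]); print(P.min(0),P.max(0),len(P))
# triangulate gate
import itertools
o1,d1=ray('top',271.6,123.2); o2,d2=ray('scene',249,289.5)
A=np.stack([d1,-d2],1); k=np.linalg.lstsq(A,o2-o1,rcond=None)[0]; print(o1+k[0]*d1,o2+k[1]*d2)
for p in ((.806,.0214,.018),(.806,.0214,.036),(.806,.0214,.054)): print(proj('top',p),proj('scene',p))
E
```

```text
[ 0.4655244 -0.0904061] [ 0.4955344  -0.05742494] 79
[ 0.41246942 -0.13019259] [ 0.47989201 -0.07219849] 227
[0.80611898 0.0221184  0.03047599] [0.80652425 0.02077881 0.03064839]
(np.float64(271.92344872447757), np.float64(124.85589558068138)) (np.float64(249.48230592901513), np.float64(291.9759230891372))
(np.float64(271.7896111039744), np.float64(122.49414767984038)) (np.float64(249.1508837401248), np.float64(288.3330294354042))
(np.float64(271.6522761455725), np.float64(120.07068446749129)) (np.float64(248.81422800516742), np.float64(284.63261020736365))
```

Request:
play_rows(linear=[[-0.0145, -0.047, 0], [-0.0145, -0.047, 0], [-0.0145, -0.047, 0], [-0.0145, -0.047, 0], [-0.0145, -0.047, 0], [-0.0145, -0.047, 0], [0, 0, 0], [0, 0, 0], [0, 0, 0], [0, 0, 0]], rot=[[0, 0, 0], [0, 0, 0], [0, 0, 0], [0, 0, 0], [0, 0, 0], [0, 0, 0], [0, 0, 0.101], [0, 0, 0], [0, 0, 0], [0, 0, 0]], hand=[80, 80, 80, 80, 80, 80, 80, 80, 80, 80])

```text
clock: 16.9
ee_pos: [0.5302, 0.011, 0.1408]
ee_rot: [-0.0, -0.02, 1.0, 0.0]
ft_force: [1.2, -0.9, 0.1]
gripper_width: 0.0586
finger_force: 0.0
```

Request:
play_rows(linear=[[0, 0, 0.04], [0, 0, 0.04], [0, 0, 0.03], [0, 0, 0.015], [0, 0, 0.01], [0, 0, 0.004], [0, 0, 0.003], [0, 0, 0.003], [0, 0, 0], [0, 0, 0]], rot=[[0, 0, 0], [0, 0, 0], [0, 0, 0], [0, 0, 0], [0, 0, 0], [0, 0, 0], [0, 0, 0], [0, 0, 0], [0, 0, 0], [0, 0, 0]], hand=[80, 80, 80, 80, 80, 80, 80, 80, 80, 80])

```text
clock: 18.15
ee_pos: [0.5306, 0.0103, -0.004]
ee_rot: [0.0, -0.019, 1.0, -0.0]
ft_force: [-0.4, -0.6, 0.5]
gripper_width: 0.0588
finger_force: 0.0
```

Request:
play_rows(linear=[[0, 0, 0.002], [0, 0, 0.002], [0, 0, 0.002], [0, 0, 0.002], [0, 0, 0], [0, 0, 0], [0, 0, 0], [0, 0, 0], [0, 0, 0], [0, 0, 0]], rot=[[0, 0, 0], [0, 0, 0], [0, 0, 0], [0, 0, 0], [0, 0, 0], [0, 0, 0], [0, 0, 0], [0, 0, 0], [0, 0, 0], [0, 0, 0]], hand=[80, 80, 80, 80, 80, 80, 80, 80, 80, 80])

```text
clock: 19.4
ee_pos: [0.5304, 0.0104, -0.0121]
ee_rot: [0.0, -0.019, 1.0, -0.0]
ft_force: [0.3, 0.2, -0.2]
gripper_width: 0.0586
finger_force: 0.0
```

```bash
python3 - <<'E'
from m import *
s,im=wsetup(); print(s['ee_pos'],s['ft_force']); cv2.imwrite('pics/w7.png',im[:,:,::-1]); W=np.load('pics/W.npy')
# grey finger near-face tip row: print brightness columns beside gap for the left finger
for y in (.011-.033,.011+.033):
  print([tuple(wproj(W,(.519,y,z))) for z in (0,.006,.012,.018,.024)])
g=cv2.cvtColor(im,cv2.COLOR_RGB2GRAY)
for y in (-.024,.046):
  u=int(wproj(W,(.519,y,.006))[0]); print(u,[int(x) for x in g[215:275:3,u]])
E
```

```text
[ 0.53043315  0.01035668 -0.01214824] [ 0.28615535  0.16759934 -0.15430039]
[(np.float64(211.3), np.float64(242.4)), (np.float64(208.9), np.float64(247.3)), (np.float64(206.3), np.float64(252.5)), (np.float64(203.6), np.float64(258.2)), (np.float64(200.6), np.float64(264.2))]
[(np.float64(347.0), np.float64(247.2)), (np.float64(349.5), np.float64(252.2)), (np.float64(352.1), np.float64(257.6)), (np.float64(355.0), np.float64(263.3)), (np.float64(358.1), np.float64(269.5))]
204 [110, 109, 106, 110, 113, 107, 109, 109, 111, 109, 107, 107, 109, 96, 88, 90, 91, 75, 53, 49]
353 [109, 109, 106, 107, 104, 107, 109, 111, 111, 110, 112, 112, 116, 108, 106, 104, 104, 101, 95, 81]
```

Contact-free at TCP z −0.012, with the tips at z ≈ 0.013 by the picture. I go 7 mm lower and push forward gently, with the jaws as a two-point fence set at the hook's heading.

Request:
play_rows(linear=[[0, 0, 0.004], [0, 0, 0.003], [-0.004, 0, 0], [-0.004, 0, 0], [-0.004, 0, 0], [-0.004, 0, 0], [-0.004, 0, 0], [-0.004, 0, 0], [-0.004, 0, 0], [-0.004, 0, 0]], rot=[[0, 0, 0], [0, 0, 0], [0, 0, 0], [0, 0, 0], [0, 0, 0], [0, 0, 0], [0, 0, 0], [0, 0, 0], [0, 0, 0], [0, 0, 0]], hand=[80, 80, 80, 80, 80, 80, 80, 80, 80, 80])

```text
clock: 20.7
ee_pos: [0.5299, 0.0103, -0.0186]
ee_rot: [-0.027, -0.019, 0.999, -0.001]
ft_force: [-60.2, -2.7, 79.8]
gripper_width: 0.0587
finger_force: 40.0
```

```bash
cat >> m.py <<'E'
def bedges(im,W):
    # near edge from wrist picture: first brown pixel per column, z=.018
    hsv=cv2.cvtColor(im,cv2.COLOR_RGB2HSV); m=cv2.inRange(hsv,(4,90,40),(17,230,255)); m[:215]=0
    P=[]
    for u in range(160,420):
        v=np.nonzero(m[:,u])[0]
        if len(v)>8: P.append(wz(W,u,v[0]-.5,.018)[:2])
    return np.array(P)
def report():
    s=robot.get_state(); t=optics.get_image('top')[:,:,::-1].copy(); sc=optics.get_image('scene')[:,:,::-1].copy()
    hsv=cv2.cvtColor(t,cv2.COLOR_BGR2HSV); m=cv2.inRange(hsv,(5,90,60),(16,230,255))
    # far edge in top: for side columns, first brown row
    out={}
    for n,im,z in (('top',t,.018),):
        P=[]
        for u in list(range(246,265))+list(range(288,308)):
            v=np.nonzero(m[125:200,u])[0]
            if len(v)>3: P.append(onz(n,u,v[0]+125-.5,z)[:2])
        P=np.array(P); k=np.polyfit(P[:,1],P[:,0],1); k=np.polyfit(P[abs(np.polyval(k,P[:,1])-P[:,0])<.004][:,1],P[abs(np.polyval(k,P[:,1])-P[:,0])<.004][:,0],1)
        # side edges at rows
        rows=range(0,0)
        print('far edge x=%.4f at y=.018, slope %.3f'%(np.polyval(k,.018),k[0]),'y range %.4f %.4f'%(P[:,1].min(),P[:,1].max()))
    vv,uu=np.nonzero(m[125:210,235:320]); 
    L=[];Rr=[]
    for v in range(0,85):
        q=uu[vv==v]
        if len(q)>20: L.append(onz('top',q.min()+235-.5,v+125,.018)[:2]); Rr.append(onz('top',q.max()+235+.5,v+125,.018)[:2])
    L=np.array(L);Rr=np.array(Rr); print('left/right edge y medians %.4f %.4f'%(np.median(L[:,1]),np.median(Rr[:,1])),len(L))
    print(s['ee_pos'].round(4),s['ft_force'].round(1),s['clock'])
    return t,sc
E
python3 - <<'E'
from m import *
t,sc=report(); cv2.imwrite('pics/t8.png',t); cv2.imwrite('pics/s8.png',sc); print(board(t))
E
```

```text
far edge x=0.6990 at y=.018, slope 0.066 y range -0.0827 0.1062Traceback (most recent call last):
  File "<stdin>", line 2, in <module>
  File "m.py", line 39, in report
    L=np.array(L);Rr=np.array(Rr); print('left/right edge y medians %.4f %.4f'%(np.median(L[:,1]),np.median(Rr[:,1])),len(L))
                                                                                          ~^^^^^
IndexError: too many indices for array: array is 1-dimensional, but 2 were indexed
```

The fingers jammed on the counter at this height (80 N up), so I back off along the same path and lift.

Request:
play_rows(linear=[[0.01, 0, -0.002], [0.01, 0, -0.002], [0.01, 0, -0.002], [0, 0, -0.002], [0, 0, 0], [0, 0, 0], [0, 0, 0], [0, 0, 0], [0, 0, 0], [0, 0, 0]], rot=[[0, 0, 0], [0, 0, 0], [0, 0, 0], [0, 0, 0], [0, 0, 0], [0, 0, 0], [0, 0, 0], [0, 0, 0], [0, 0, 0], [0, 0, 0]], hand=[80, 80, 80, 80, 80, 80, 80, 80, 80, 80])

```text
clock: 22.05
ee_pos: [0.5324, 0.0104, -0.0112]
ee_rot: [-0.0, -0.019, 1.0, 0.0]
ft_force: [0.2, -0.3, 0.5]
gripper_width: 0.0589
finger_force: 0.0
```

```bash
python3 - <<'E'
from m import *
s,im=wsetup(); cv2.imwrite('pics/w8.png',im[:,:,::-1]); t=snap('top','t8.png'); snap('scene','s8.png')
for k in('ee_pos','ee_rot','ft_force','gripper_width','finger_force','q'): print(k,np.round(s[k],4))
P=bedges(im,np.load('pics/W.npy')); k=np.polyfit(P[:,1],P[:,0],1); print('near',k,P[:,1].min(),P[:,1].max(),len(P))
E
```

```text
ee_pos [ 0.5324  0.0104 -0.0112]
ee_rot [-0.     -0.0191  0.9998  0.    ]
ft_force [ 0.2294 -0.3235  0.4551]
gripper_width 0.0589
finger_force 0.0
q [ 0.0196  0.4748 -0.4769  0.6191  0.     -0.0186]
near [0.19110475 0.55370962] -0.05039819419398567 0.09506125716131968 226
```

Request:
play_rows(linear=[[-0.003, 0, 0], [-0.003, 0, 0], [-0.003, 0, 0], [-0.003, 0, 0], [-0.003, 0, 0], [-0.003, 0, 0], [-0.003, 0, 0], [0, 0, 0], [0, 0, 0], [0, 0, 0]], rot=[[0, 0, 0], [0, 0, 0], [0, 0, 0], [0, 0, 0], [0, 0, 0], [0, 0, 0], [0, 0, 0], [0, 0, 0], [0, 0, 0], [0, 0, 0]], hand=[80, 80, 80, 80, 80, 80, 80, 80, 80, 80])

```text
clock: 23.45
ee_pos: [0.553, 0.0113, -0.0115]
ee_rot: [-0.0, -0.019, 1.0, 0.0]
ft_force: [-1.9, -2.9, -0.8]
gripper_width: 0.0584
finger_force: 1.3
```

```bash
cat > r.py <<'E'
from m import *
import sys
# far corners/edges via top image (arm hides near part); board top z=.018
s=robot.get_state(); tag=sys.argv[1]; t=optics.get_image('top')[:,:,::-1].copy(); sc=optics.get_image('scene')[:,:,::-1].copy()
cv2.imwrite(f'pics/t{tag}.png',t); cv2.imwrite(f'pics/s{tag}.png',sc)
hsv=cv2.cvtColor(t,cv2.COLOR_BGR2HSV); m=cv2.inRange(hsv,(5,90,60),(16,230,255)); m[:105]=0; m[206:]=0; m[:,:235]=0; m[:,325:]=0
def fit(P,a,b):
    for _ in range(4):
        k=np.polyfit(P[:,a],P[:,b],1); e=abs(np.polyval(k,P[:,a])-P[:,b]); P=P[e<=max(.0015,1.5*np.median(e))]
    return k
cols=[u for u in range(235,325) if (m[:,u]>0).sum()>10]; u0,u1=min(cols),max(cols)
F=np.array([onz('top',u,np.nonzero(m[:,u])[0][0]-.5,.018)[:2] for u in cols if u<u0+20 or u>u1-20])
k=fit(F,1,0); yaw=-np.arctan(k[0])
rows=[v for v in range(105,206) if (m[v]>0).sum()>12]
L=np.array([onz('top',np.nonzero(m[v])[0][0]-.5,v,.018)[:2] for v in rows[3:]]); Rr=np.array([onz('top',np.nonzero(m[v])[0][-1]+.5,v,.018)[:2] for v in rows[3:]])
kl=fit(L,0,1); kr=fit(Rr,0,1)
def cross(k,kl):
    y=(kl[0]*k[1]+kl[1])/(1-kl[0]*k[0]); return np.array([k[0]*y+k[1],y])
cl,cr=cross(k,kl),cross(k,kr); c=(cl+cr)/2; d=np.array([np.cos(yaw),np.sin(yaw)])
org=c-.07*d; eye=org+.115*d
g=np.array([.806,.0215]); a=.038; Rg=np.array([[np.cos(a),np.sin(a)],[-np.sin(a),np.cos(a)]])
print('yaw %.3f side yaws %.3f %.3f width %.4f'%(yaw,kl[0],kr[0],np.linalg.norm(cl-cr)),'org',org.round(4),'eye',eye.round(4),'eye in anchor mm',(Rg@(eye-g)*1000).round(1))
print(s['ee_pos'].round(4),s['ft_force'].round(1),s['clock'])
E
python3 r.py 9
```

```text
yaw -0.029 side yaws -0.027 -0.059 width 0.1988 org [0.6353 0.0196] eye [0.7503 0.0163] eye in anchor mm [-55.9  -3.1]
[ 0.553   0.0113 -0.0115] [-1.9 -2.9 -0.8] 23.45
```

Request:
play_rows(linear=[[-0.003, 0, 0], [-0.003, 0, 0], [-0.003, 0, 0], [-0.003, 0, 0], [-0.002, 0, 0], [0, 0, 0], [0, 0, 0], [0, 0, 0], [0, 0, 0], [0, 0, 0]], rot=[[0, 0, 0], [0, 0, 0], [0, 0, 0], [0, 0, 0], [0, 0, 0], [0, 0, 0], [0, 0, 0], [0, 0, 0], [0, 0, 0], [0, 0, 0]], hand=[80, 80, 80, 80, 80, 80, 80, 80, 80, 80])

```text
clock: 24.8
ee_pos: [0.568, 0.0119, -0.0109]
ee_rot: [0.001, -0.019, 1.0, 0.0]
ft_force: [-0.2, 0.4, -0.0]
gripper_width: 0.0586
finger_force: 0.3
```

```bash
python3 r.py 10; python3 - <<'E'
from m import *
t=cv2.imread('pics/t10.png'); g=t[95:165,245:305]
# ring blob: bright grey pixels ahead of board
hsv=cv2.cvtColor(t,cv2.COLOR_BGR2HSV); 
m=((hsv[:,:,1]<40)&(hsv[:,:,2]>140)).astype(np.uint8)[112:152,255:300]
for r in m: print(''.join('#' if x else '.' for x in r))
E
```

```text
yaw -0.047 side yaws -0.026 0.053 width 0.1970 org [0.644  0.0278] eye [0.7589 0.0224] eye in anchor mm [-47.1   2.7]
[ 0.568   0.0119 -0.0109] [-0.2  0.4 -0. ] 24.8
#####...........##.........##################
######..........##.........##################
##...#..........##.........##################
##..###.........##.........##################
...###..........##.........##################
.######.........##.#.......##################
#######.........##.........##################
##.##......................##################
#######.....................#################
#######.....................#################
#####.#.....................#######.#########
######......................#################
######......................#####.........###
###...#.....................#####..........##
...........................................#.
...........................................##
............................................#
............................................#
............................................#
............................................#
..............
[... 205 characters left out ...]
..........
.............................................
.............................................
.............................................
.............................................
.............................................
.............................................
.............................................
.............................................
.............................................
.............................................
.............................................
.............................................
.............................................
.............................................
.............................................
```

```bash
cat > r2.py <<'E'
from m import *
import sys
tag=sys.argv[1]; im=cv2.imread(f'pics/s{tag}.png'); hsv=cv2.cvtColor(im,cv2.COLOR_BGR2HSV)
m=cv2.inRange(hsv,(4,90,30),(17,235,255)); M=np.zeros_like(m); M[226:300,222:312]=m[226:300,222:312]
c=max(cv2.findContours(M,0,1)[0],key=cv2.contourArea)
h=cv2.convexHull(c).reshape(-1,2)
q=cv2.approxPolyDP(cv2.convexHull(c),2.5,True).reshape(-1,2); print('hull poly',q.tolist())
# lower boundary (far edge, z=0): last brown row per column
bu=[];bv=[]
for u in range(h[:,0].min()+6,h[:,0].max()-8):
    v=np.nonzero(M[:,u])[0]; bu.append(u); bv.append(v[-1]+.5)
P=np.array([onz('scene',u,v,0.0)[:2] for u,v in zip(bu,bv)])
for _ in range(5):
    k=np.polyfit(P[:,1],P[:,0],1); e=abs(np.polyval(k,P[:,1])-P[:,0]); P=P[e<=max(.0015,1.5*np.median(e))]
print('far bottom edge: yaw %.3f x(y=.02)=%.4f n=%d'%(-np.arctan(k[0]),np.polyval(k,.02),len(P)), 'y span',P[:,1].min().round(4),P[:,1].max().round(4))
E
python3 r2.py 6; python3 r2.py 9; python3 r2.py 10
```

```text
hull poly [[303, 247], [288, 277], [260, 269], [270, 240], [276, 238]]
far bottom edge: yaw 0.006 x(y=.02)=0.6999 n=8 y span 0.0433 0.074
hull poly [[270, 242], [276, 240], [302, 247], [289, 279], [261, 271]]
far bottom edge: yaw 0.015 x(y=.02)=0.7077 n=11 y span 0.0462 0.1039
hull poly [[270, 245], [277, 243], [301, 249], [289, 282], [261, 275]]
far bottom edge: yaw 0.067 x(y=.02)=0.7214 n=14 y span 0.0505 0.1231
```

```bash
cat > r2.py <<'E'
from m import *
import sys
def fit(P,a,b):
    for _ in range(6):
        k=np.polyfit(P[:,a],P[:,b],1); e=abs(np.polyval(k,P[:,a])-P[:,b]); P=P[e<=max(.0012,1.5*np.median(e))]
    return k,len(P)
def run(im):
    hsv=cv2.cvtColor(im,cv2.COLOR_BGR2HSV)
    m=cv2.inRange(hsv,(4,80,25),(17,240,255)); M=np.zeros_like(m); M[226:292,222:312]=m[226:292,222:312]
    n,lab,st,_=cv2.connectedComponentsWithStats(M)
    for i in range(1,n):
        if st[i,4]<60: M[lab==i]=0
    v,u=np.nonzero(M); cols=range(u.min()+2,u.max()-10)
    P=np.array([onz('scene',c,v[u==c].max()+.5,0.)[:2] for c in cols if (u==c).any()])
    k,n1=fit(P,1,0)
    rows=range(v.min()+8,v.max()-4); S=np.array([onz('scene',u[v==r].max()+.5,r,.0)[:2] for r in rows if (v==r).any()])  # +y side
    ks,n2=fit(S,0,1)
    y=(ks[0]*k[1]+ks[1])/(1-ks[0]*k[0]); C=np.array([k[0]*y+k[1],y]); yaw=-np.arctan(k[0]); d=np.array([np.cos(yaw),np.sin(yaw)]); e=np.array([-d[1],d[0]])
    org=C-.07*d-.1*e; eye=org+.115*d; a=.038; A=np.array([[np.cos(a),np.sin(a)],[-np.sin(a),np.cos(a)]])
    print('yaw %.3f (%d) side %.3f (%d)'%(yaw,n1,ks[0],n2),'org',org.round(4),'eye in anchor mm',(A@(eye-[.806,.0215])*1000).round(1))
if __name__=='__main__':
    for tag in sys.argv[1:]: run(cv2.imread(f'pics/s{tag}.png'))
E
python3 r2.py 6 9 10
```

```text
yaw -0.064 (29) side -0.024 (9) org [0.6267 0.019 ] eye in anchor mm [-64.9  -7.3]
yaw -0.033 (26) side -0.019 (14) org [0.6354 0.0199] eye in anchor mm [-55.8  -3.3]
yaw 0.009 (30) side 0.032 (14) org [0.6482 0.0237] eye in anchor mm [-42.6   4.9]
```

Request:
play_rows(linear=[[0, 0, 0], [0, 0, 0], [-0.002, 0, 0], [-0.002, 0, 0], [-0.002, 0, 0], [-0.002, 0, 0], [0, 0, 0], [0, 0, 0], [0, 0, 0], [0, 0, 0]], rot=[[0, 0, 0.024], [0, 0, 0.024], [0, 0, 0], [0, 0, 0], [0, 0, 0], [0, 0, 0], [0, 0, 0], [0, 0, 0], [0, 0, 0], [0, 0, 0]], hand=[80, 80, 80, 80, 80, 80, 80, 80, 80, 80])

```text
clock: 26.15
ee_pos: [0.5733, 0.0121, -0.0117]
ee_rot: [-0.002, 0.005, 1.0, 0.0]
ft_force: [-5.5, 1.2, 3.0]
gripper_width: 0.0584
finger_force: 2.5
```

```bash
python3 r.py 11; python3 r2.py 11
```

```text
yaw 0.006 side yaws -0.026 0.122 width 0.1953 org [0.6546 0.0247] eye [0.7696 0.0253] eye in anchor mm [-36.2   5.2]
[ 0.5733  0.0121 -0.0117] [-5.5  1.2  3. ] 26.15
yaw -0.006 (22) side 0.032 (11) org [0.6531 0.0242] eye in anchor mm [-37.8   3.5]
```

Request:
play_rows(linear=[[-0.003, 0, 0], [-0.003, 0, 0], [-0.003, 0, 0], [-0.003, 0, 0], [-0.003, 0, 0], [-0.003, 0, 0], [-0.003, 0, 0], [-0.003, 0, 0], [-0.003, 0, 0], [0, 0, 0]], rot=[[0, 0, 0], [0, 0, 0], [0, 0, 0], [0, 0, 0], [0, 0, 0], [0, 0, 0], [0, 0, 0], [0, 0, 0], [0, 0, 0], [0, 0, 0]], hand=[80, 80, 80, 80, 80, 80, 80, 80, 80, 80])

```text
clock: 27.5
ee_pos: [0.5975, 0.0114, -0.012]
ee_rot: [-0.004, 0.005, 1.0, -0.0]
ft_force: [-9.2, 0.3, 6.5]
gripper_width: 0.0585
finger_force: 4.9
```

```bash
python3 r.py 12; python3 r2.py 12
```

```text
yaw -0.047 side yaws -0.027 0.224 width 0.1946 org [0.6769 0.025 ] eye [0.7918 0.0196] eye in anchor mm [-14.3  -1.4]
[ 0.5975  0.0114 -0.012 ] [-9.2  0.3  6.5] 27.5
yaw -0.018 (24) side 0.009 (13) org [0.6775 0.0221] eye in anchor mm [-13.6  -1. ]
```

Request:
play_rows(linear=[[-0.002, 0, 0], [-0.002, 0, 0], [-0.002, 0, 0], [-0.002, 0, 0], [-0.002, 0, 0], [-0.002, 0, 0], [-0.002, 0, 0], [-0.002, 0, 0], [-0.002, 0, 0], [0, 0, 0]], rot=[[0, 0, 0], [0, 0, 0], [0, 0, 0], [0, 0, 0], [0, 0, 0], [0, 0, 0], [0, 0, 0], [0, 0, 0], [0, 0, 0], [0, 0, 0]], hand=[80, 80, 80, 80, 80, 80, 80, 80, 80, 80])

```text
clock: 28.85
ee_pos: [0.6208, 0.0112, -0.0113]
ee_rot: [0.0, 0.005, 1.0, -0.0]
ft_force: [-2.5, -1.0, -3.1]
gripper_width: 0.0585
finger_force: 1.1
```

```bash
python3 r.py 13; python3 r2.py 13; python3 - <<'E'
from m import *
for k in (6,11,12,13):
    im=cv2.imread(f'pics/s{k}.png'); print(k,cents(im,(0,110,40),(8,255,255),(238,262,280,305),1),cents(im,(170,110,40),(180,255,255),(238,262,280,305),1))
E
```

```text
yaw 0.099 side yaws -0.026 -0.058 width 0.2032 org [0.7113 0.0135] eye [0.8257 0.0248] eye in anchor mm [19.8  2.6]
[ 0.6208  0.0112 -0.0113] [-2.5 -1.  -3.1] 28.85
yaw 0.012 (18) side 0.021 (12) org [0.7002 0.0204] eye in anchor mm [ 9.2 -0. ]
6 [(6, np.float64(249.17), np.float64(290.17))] []
11 [(7, np.float64(249.43), np.float64(289.71))] []
12 [(10, np.float64(247.4), np.float64(292.9))] []
13 [(10, np.float64(249.1), np.float64(290.1))] []
```

The gate moved inward in picture 12 and was back at its closed pixel (249,290) in picture 13, with the eye about 9 mm past it and the push force down. It has snapped shut, so I retreat straight back and up.

Request:
play_rows(linear=[[0.005, 0, 0], [0.01, 0, 0], [0.015, 0, 0], [0.015, 0, 0], [0, 0, -0.03], [0, 0, -0.04], [0.03, 0, -0.05], [0.05, 0, -0.03], [0.05, 0, 0], [0, 0, 0]], rot=[[0, 0, 0], [0, 0, 0], [0, 0, 0], [0, 0, 0], [0, 0, 0], [0, 0, 0], [0, 0, 0], [0, 0, 0], [0, 0, 0], [0, 0, 0]], hand=[80, 80, 80, 80, 80, 80, 80, 80, 80, 80])

```text
clock: 30.2
ee_pos: [0.44, 0.0129, 0.1389]
ee_rot: [-0.002, 0.005, 1.0, -0.0]
ft_force: [-0.0, 0.3, -0.5]
gripper_width: 0.0588
finger_force: 0.0
```

```bash
python3 r.py 14; python3 r2.py 14; python3 - <<'E'
from m import *
t=cv2.imread('pics/t14.png'); s=cv2.imread('pics/s14.png'); f=lambda a,w,h:cv2.resize(a,(w,h),interpolation=cv2.INTER_CUBIC)
cv2.imwrite('pics/c14.png',np.hstack([f(s[260:320,225:285],400,400),f(t[100:150,250:300],400,400)]))
E
```

```text
yaw -0.022 side yaws -0.011 -0.004 width 0.1978 org [0.7018 0.0219] eye [0.8168 0.0194] eye in anchor mm [10.7 -2.5]
[0.44   0.0129 0.1389] [-0.   0.3 -0.5] 30.2
yaw 0.012 (18) side 0.021 (12) org [0.7002 0.0204] eye in anchor mm [ 9.2 -0. ]
```

View pics/c14.png

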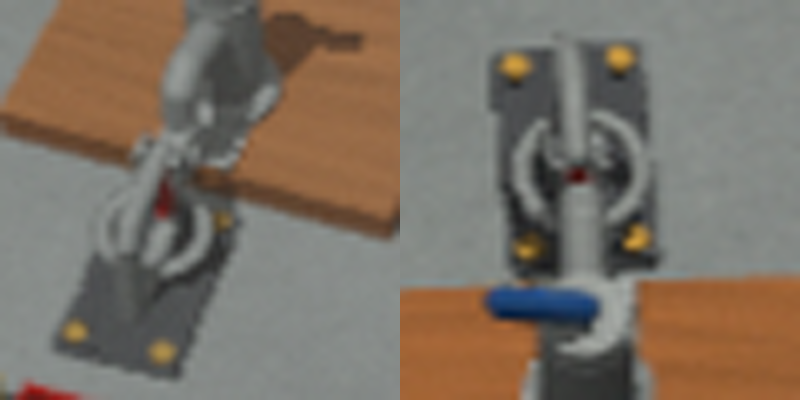

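The eye ring is round the closed red gate (top ≈(272,122)), the board lies flat, and the robot is clear, so I hand the job in.

```bash
python3 -c "
from plant import robot; print(robot.sign_off())"
```

```text
the job is handed in; nothing more can be done
None
```

I handed the job in at about 30 s: in the last pictures the wedge lay released in the blue tray and the red gate was shut through the eye with the board flat. On the way, the fingers jammed once on the counter with a wrist force of about 100 N (limit 120 N), and the hand-in gave no verdict.

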